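# Unclamp a flanged shaft with the key and show it to the inspection camera

## Robot

A 6-joint arm with a two-finger parallel gripper is mounted at the origin on the work surface. World frame = base frame: x ahead of the robot, y to its left, z up, the work surface at z = 0. Lengths are in m, angles in rad, forces in N, time in s.
With the tool pointing down it reaches from about 0.4 to 0.825 m from the base axis. Payload 7 kg.
Tool frame: the origin (TCP) lies at the very end of the fingers, on their centre line; the grasp point (between the pads) lies 19 mm behind it; z points along the fingers, y is the line along which they close (so a half turn about z gives the same grasp; the last joint's range is limited). The gripper opens to 85 mm and grips with 20 to 120 N. Pads are 22 mm wide; open, the fingers measure 114 mm over their backs; the gripper's body (76 mm by 85 mm) begins 54 mm behind the grasp point. The pads swing forward as they close: fully open they stand 13 mm farther back than shut.
Start: joints at [1.575, 0.359, 0.012, 0, -1.224, -0.288], TCP at [0.189, 0.648, 0.231] pointing down, gripper open.
Joint ranges: [-3.07, 3.07], [-1.43, 2.12], [-1.02, 1.25], [-3.03, 1.67], [-3.05, -0], [-3.03, 3.03]. Speed limits (rad/s): [2.39, 2.39, 3.01, 3.14, 3.14, 3.14].

## Interface

Orientations are given as a unit quaternion [w, x, y, z].
In Python, from cell import * gives the robot as it stands.
- The arm moves only by the tool arm_command, never from a script. Its argument "rows" is a list of rows, each an object with "dr": the turn, a rotation vector about the tool's x, y, z in degrees, a list of three; "linear": the shift along the tool's x, y, z in mm, a list of three; "jaw": the finger opening in mm, from 0 to 85.4. In form: [{"dr": [ax, ay, az], "linear": [dx, dy, dz], "jaw": jaw}, ...]. A call has 1 to 20 rows; each row is the pose to reach, as a shift and turn from the pose commanded when the call began, along the tool's axes at that moment; what a row does not reach only later rows make up. A row lasts 1/12 s, in which the tool goes at most 41.7 mm and 7.16 degrees, less where a joint would pass 70% of its speed; a pose out of reach is approached as far as the arm can. A call with a gripper value outside its range is refused whole. The fingers move at their own pace and stop on an object; "squeeze" is the grip in N (left out, the last holds). Time passes only in rows, so rows that repeat a pose let the fingers close. It gives the time, the measured TCP pose, the force, the opening and the grip force at its end, in the units of the state.
- read_state(): the state, without advancing time (a new reading comes with each control period).
- camera(name): name is "scene" or "top" or "wrist"; returns a dict with "pixels" (480x640x3 uint8, red, green, blue), "fovy" (degrees; the focal length in pixels is half the picture's height over the tangent of half this angle, whatever the lens; pixels are square), "cx", "cy" (the principal point, pixels), "dist" ([k1, k2, p1, p2, k3] as OpenCV has them; the pictures are not rectified), "camera_from_world" (4x4, takes a point from world to camera coordinates). Camera axes: x right, y down, z forward; pixel columns grow to the right and rows downward; lengths in m; the calibration is good to about 2 mm. A picture is of the moment at which its call begins. There is no depth.
- finish_job(): hands the job in; it is judged then, once.
The state is a dict: "time_s": time; "q": joint angles; "qvel": joint speeds; "joint_torque": joint torques, N m; "eef_pos": TCP position; "tool_rot": TCP orientation; "ft_force": force on the tool from outside, world axes, zero at the start; "torque": the same for the moment, N m; "gripper_width": finger opening in m; "grasp_force": force on a finger pad.
Only numpy, scipy, OpenCV 4.12 (cv2) and the standard library are available. Lean on these libraries where they do the work, as an engineer would, in place of code of your own. Each camera call takes 0.05 s, during which the arm holds its last target. There are 200 camera calls.

## Task

The flanged shaft is locked in the bench fixture: take the square-ended key from its wooden stand, push it right down into the square socket of the clamp, until its collar meets the hub, and turn it clockwise (seen from above) about 80 degrees, so that the clamp arm swings right clear of the shaft, then leave the key standing in the socket. Lift the shaft out and hold it still in the air in front of the inspection camera, its spigot end (the lower end, which sat in the bore) squarely facing the lens, centred on it and 100 mm away from it. Finish while still holding it there; do not bump the camera or disturb the other things on the bench.

Things in the scene. Friction and masses are not known exactly. Their poses are not given: they have to be found in the camera images.
- fixture: Fixed steel fixture, base plate 90 (x) by 200 (y) by 15 mm; origin at the centre of its underside, on the bench; z up. At its +y end (x 0, y +50 mm) a 60 mm square pedestal, top 40 mm above the bench, whose vertical bore holds the shaft. At its -y end (x 0, y -50 mm) the key-driven clamp.
- socket (a point): Centre of the mouth of the clamp's key socket, on its turning axis, 61 mm above the bench: a 21 mm square hole, 27 mm deep, chamfers 2 mm, in a 44 mm square aluminium hub, sides parallel. Axes turn with the clamp: z up, +y along the clamp arm (14 mm wide, 8 thick, top flush with the hub, tip 82 mm from the axis), which at first lies 3 mm above the shaft's flange and blocks it.
- clamp (a joint): Turning of the clamp in rad: 0 to about 0.1 at the start (arm over the flange), growing clockwise seen from above, stop at 1.4. Stays where it is left (friction torque 0.06 N m).
- key: Loose key, 90 g, upright in its stand; origin at its bottom tip, z up. From the bottom: steel cone nose, 5 to 18 mm across, to 11 mm; 18 mm square shank to 25 mm; round collar 31 mm across to 30 mm; flat black paddle grip 30 to 72 mm, 12 mm thick (key x), 38 mm wide (key y). Shank sides parallel to the paddle's; it fits the socket in any of four quarter turns, about 0.18 rad of play each way.
- keystand: Fixed wooden block, 70 x 70 mm and 35 mm high, origin at the centre of its underside; the key stands in a square hole in its middle, its collar on the block's top, so the key's origin is 10 mm above the bench.
- shaft: Loose steel flanged shaft, 0.5 kg, round about z, 95 mm long. Origin at the centre of its lower end face (spigot end), z up along it. Spigot 24 mm diameter from 0 to 20 mm, flange 50 mm diameter from 20 to 30, stem 26 mm diameter from 30 to 95. It starts upright in the fixture, flange on the pedestal, origin 20 mm above the bench.
- camera: Head of the fixed inspection camera; origin at the centre of the lens front, 120 mm above the bench; z is the optical axis, out of the lens towards the part. It leans 35 degrees from vertical, up and roughly towards the robot (the stand's -x). A white ring light 62 mm across surrounds the black lens; the grey housing lies behind, to 75 mm along -z.
- camstand: Fixed foot of the camera, origin on the bench; its plate, 110 x 90 x 12 mm, reaches from x +5 to x +115 mm, and the lens centre is at x +50, y 0, z 120 mm.
- tin: Bystander: loose closed metal can, 60 mm diameter, 60 mm high, origin at the centre of its underside. Leave alone.
- jar: Bystander: loose glass jar, 84 mm diameter, 130 mm high, origin at the centre of its underside. Leave alone.
- carton: Bystander: loose cardboard carton 110 x 90 x 70 mm, origin at the centre of its underside. Leave alone.
- spanner: Bystander: loose steel spanner lying flat on the bench beyond the work. Leave alone.
Mind the look-alikes: they are no part of the job. What is shaped like the camstand but orange is not meant. What is shaped like the key but blue or orange is not meant.

How it is judged:
On the way, in this order (a step that is already met when the one before it is completed fails the run):
1. the key stands at least 18 mm deep in the clamp's socket (z of key in the frame of socket below -0.018 m and horizontal distance between key and socket below 0.005 m and angle between key's own z axis and vertical below 0.15 rad), for 0.2 s.
2. the clamp is turned clockwise clear of the shaft (more than 1.0 rad) with the key in it (all of step 1 and value of joint clamp above 1 rad), for 0.2 s.
3. the shaft is lifted out of the fixture (height (world z) of shaft above 0.06 m and contact force between shaft and the fingers above 1 N), for 0.1 s.
At the end, for the whole second after the job is handed in: Fingers hold the shaft still in the air, touching nothing else; its spigot end faces the lens, 80 to 120 mm off along the optical axis, within 15 mm of it in x and y, axes within 0.2 rad. The key is still 18 mm deep in the socket and the clamp open beyond 1.0 rad (all of step 2 and z of shaft in the frame of camera between 0.08 and 0.12 m and x of shaft in the frame of camera between -0.015 and 0.015 m and y of shaft in the frame of camera between -0.015 and 0.015 m and angle between the z axis of shaft and the z axis of camera, either way round below 0.2 rad and angle between shaft's own z axis and vertical below 1.2 rad and contact force between shaft and the fingers above 2 N and linear speed of shaft below 0.02 m/s and height (world z) of shaft above 0.15 m and contact force between shaft and fixture below 0.2 N and contact force between shaft and camstand below 0.2 N and contact force between shaft and key below 0.2 N); the arm keeps its last pose, push and grip.
It fails at once if the clamp is opened without the key in its socket (value of joint clamp above 0.5 rad and horizontal distance between key and socket above 0.02 m).
It fails at once if the camera is bumped (more than 5 N) (contact force between any of the arm, the fingers, shaft, key and camstand above 5 N).
It fails at once if a bystander is moved more than 40 mm (distance of any of tin, jar, carton, spanner from where it was at the start of the episode above 0.04 m).
It also fails if it takes over 64 s, if anything falls off the work surface, if the arm or the gripper's body presses on something with over 40 N, if the wrist force passes 120 N, or if a joint passes its speed limit or range.

## Working session

There is one attempt and no reset: what is moved stays moved. The work goes in short steps, Python scripts to look and compute and a tool call to move; the robot and the scene stay as the last step left them, time stands still between calls to the robot, and variables do not carry over. Pictures are saved under pics/ and viewed, at most 10 in all, crops included, and the job is handed in when it is done.

Besides the shell and the picture viewer there is one more tool, called after "Call:" as name(argument=value, ...), one argument or row to a line, values as JSON. arm_command: Moves the arm, as the interface text tells. Its arguments: {"type":"object","properties":{"rows":{"type":"array","items":{"type":"object","properties":{"dr":{"type":"array","items":{"type":"number"}},"linear":{"type":"array","items":{"type":"number"}},"jaw":{"type":"number"}}}},"squeeze":{"type":"number"}},"required":["rows"]}

```bash
mkdir -p pics; ls
python3 - <<'E'
from cell import *
import cv2,pickle
d={}
for n in ["scene","top","wrist"]:
    c=camera(n); d[n]=c; print(n,c["fovy"],c["cx"],c["cy"],c["dist"],c["camera_from_world"].tolist() if hasattr(c["camera_from_world"],'tolist') else c["camera_from_world"])
    cv2.imwrite(f"pics/{n}0.png",c["pixels"][:,:,::-1])
pickle.dump(d,open("c0.pkl","wb"))
print(read_state())
E
```

```text
pics
scene 56.255103350228 327.5895413687687 234.99983841869718 [0.0007469 0.        0.        0.        0.       ] [[-0.5476579491219321, 0.8364175387899643, -0.021828228698137827, 0.3618230603423174], [0.5616634731959897, 0.3481711990108129, -0.7505404446509133, -0.2551389897359576], [-0.6201652309191293, -0.42329955939489455, -0.6604639046723988, 1.5013059966592306], [0.0, 0.0, 0.0, 1.0]]
top 54.56441302896671 321.92603037508223 235.99197694434216 [0.02383359 0.         0.         0.         0.        ] [[-0.016550259685251992, -0.9998623354426907, 0.0011828218121969329, -0.014208090848436508], [-0.9894656429068942, 0.016207986559772652, -0.14385771678476214, 0.638793492672124], [0.14381874151583068, -0.003551244115364987, -0.9895976749437297, 1.2753389784416815], [0.0, 0.0, 0.0, 1.0]]
wrist 60.26113133882469 320.9090190094498 243.4319853664814 [-0.09192555  0.          0.          0.          0.        ] [[-0.27897361539116566, -0.9602984227351802, 0.000813146916399321, 0.6742415900626416], [-0.9236582343968958, 0.2685608556404423, 0.27336885859308013, -0.0348400653839393], [-0.2627340631634809, 0.07551162897196113, -0.9619089384882591, 0.3781500029112634], [0.0, 0.0, 0.0, 1.0]]
{'time_s': 0.15, 'q': array([ 1.57507271e+00,  3.59252096e-01,  1.12605671e-02, -2.34397753e-04,
       -1.22410598e+00, -2.88064013e-01]), 'qvel': array([ 0.00112372, -0.00219033,  0.00311687,  0.00040111, -0.00076745,
       -0.00069616]), 'joint_torque': array([-1.44011792e-03, -5.83880961e+01,  2.93648064e+01,  6.94040850e+00,
       -4.33866604e-03, -3.91004605e-06]), 'eef_pos': array([0.18894991, 0.6476315 , 0.23055951]), 'tool_rot': array([ 6.59702280e-04,  9.89944094e-01, -1.41457610e-01, -1.42662284e-05]), 'ft_force': array([-0.04615844,  0.14289603,  0.18762375]), 'torque': array([-0.01776799, -0.00072632,  0.03735867]), 'grasp_force': 0.0, 'gripper_width': 0.08519437029779259}
```

View pics/top0.png

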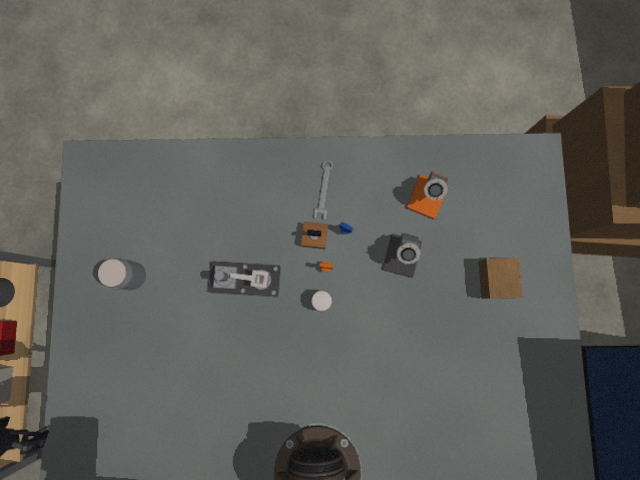

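View pics/scene0.png

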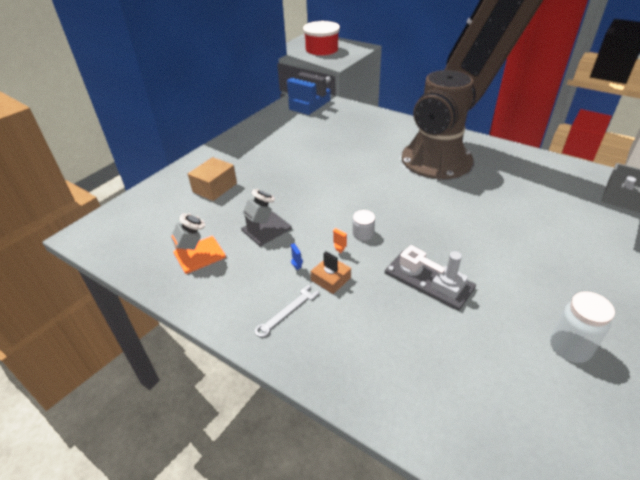

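Top view: fixture around (244,279), with the hub at (260,280) and the shaft at (224,276). The keystand is at (314,235), the grey camera's lens at (408,252), the tin at (321,300), and the blue and orange decoy keys at (345,228) and (325,267). Scene view: matching layout, with the true black key in its stand at (331,268).

```bash
cat > h.py <<'E'
import numpy as np,cv2,pickle
from cell import *
def K(c):
    f=240/np.tan(np.radians(c["fovy"]/2)); return np.array([[f,0,c["cx"]],[0,f,c["cy"]],[0,0,1.]])
def ray(c,uv):
    uv=np.array(uv,float).reshape(-1,1,2)
    n=cv2.undistortPoints(uv,K(c),np.array(c["dist"],float)).reshape(-1,2)
    T=np.array(c["camera_from_world"]); d=np.c_[n,np.ones(len(n))]@T[:3,:3]
    return -T[:3,:3].T@T[:3,3],d
def plane(c,uv,z):
    o,d=ray(c,uv); return o+d*((z-o[2])/d[:,2])[:,None]
def proj(c,P):
    T=np.array(c["camera_from_world"]); 
    return cv2.projectPoints(np.array(P,float).reshape(-1,3),cv2.Rodrigues(T[:3,:3])[0],T[:3,3],K(c),np.array(c["dist"],float))[0].reshape(-1,2)
def blobs(c,m,amin=20):
    cs,_=cv2.findContours(m.astype(np.uint8)*255,cv2.RETR_EXTERNAL,cv2.CHAIN_APPROX_NONE)
    return [(cv2.contourArea(k),cv2.minAreaRect(k),k) for k in cs if cv2.contourArea(k)>amin]
E
python3 - <<'E'
from h import *
d=pickle.load(open("c0.pkl","rb")); c=d["top"]; p=c["pixels"]
cv2.imwrite("pics/topcrop.png",cv2.resize(p[150:320,190:450,::-1],None,fx=3,fy=3,interpolation=cv2.INTER_CUBIC))
for n,u,z in [("stand",(314,235),.035),("hub",(260,280),.061),("shaft",(224,276),.115),("lens",(408,252),.12),("tin",(321,300),.06),("blue",(345,228),.03),("orange",(325,267),.03),("jar",(112,273),.13),("carton",(501,278),.07),("fix",(244,279),.015)]:
    print(n,plane(c,u,z).round(3))
E
```

```text
stand [[ 0.643 -0.002  0.035]]
hub [[0.516 0.149 0.061]]
shaft [[0.525 0.237 0.115]]
lens [[ 0.581 -0.253  0.12 ]]
tin [[ 0.458 -0.019  0.06 ]]
blue [[ 0.663 -0.092  0.03 ]]
orange [[ 0.551 -0.032  0.03 ]]
jar [[0.538 0.526 0.13 ]]
carton [[ 0.511 -0.514  0.07 ]]
fix [[0.522 0.201 0.015]]
```

View pics/topcrop.png

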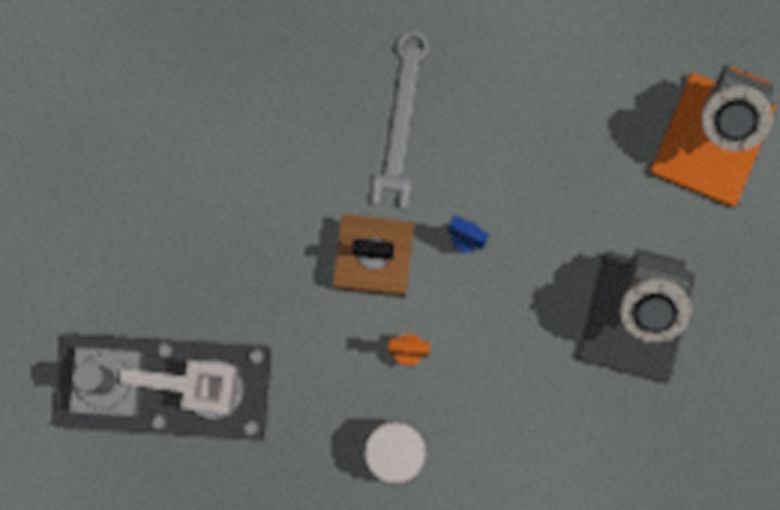

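Crop: the stand is square-on, with the black paddle (crop 373,249) wide along world y. The clamp arm points to the shaft (crop 93,377), and the grey camera's lens is at crop (656,312). All the positions agree with the reach and sizes given. I'll move above the key for a close look.

Call:
arm_command(
  rows=[
    {"dr":[0,0,74],"linear":[617,495,-60],"jaw":85},
    {"dr":[0,0,74],"linear":[617,495,-60],"jaw":85},
    {"dr":[0,0,74],"linear":[617,495,-60],"jaw":85},
    {"dr":[0,0,74],"linear":[617,495,-60],"jaw":85},
    {"dr":[0,0,74],"linear":[617,495,-60],"jaw":85},
    {"dr":[0,0,74],"linear":[617,495,-60],"jaw":85},
    {"dr":[0,0,74],"linear":[617,495,-60],"jaw":85},
    {"dr":[0,0,74],"linear":[617,495,-60],"jaw":85},
    {"dr":[0,0,74],"linear":[617,495,-60],"jaw":85},
    {"dr":[0,0,74],"linear":[617,495,-60],"jaw":85},
    {"dr":[0,0,74],"linear":[617,495,-60],"jaw":85},
    {"dr":[0,0,74],"linear":[617,495,-60],"jaw":85},
    {"dr":[0,0,74],"linear":[617,495,-60],"jaw":85},
    {"dr":[0,0,74],"linear":[617,495,-60],"jaw":85},
    {"dr":[0,0,74],"linear":[617,495,-60],"jaw":85},
    {"dr":[0,0,74],"linear":[617,495,-60],"jaw":85},
    {"dr":[0,0,74],"linear":[617,495,-60],"jaw":85},
    {"dr":[0,0,74],"linear":[617,495,-60],"jaw":85},
    {"dr":[0,0,74],"linear":[617,495,-60],"jaw":85},
    {"dr":[0,0,74],"linear":[617,495,-60],"jaw":85},
  ],
)

```text
time_s: 1.82
eef_pos: [0.6453, -0.0054, 0.2904]
tool_rot: [-0.001, -0.704, 0.71, -0.0]
ft_force: [-0.6, 1.2, -0.1]
gripper_width: 0.0849
grasp_force: 0.0
```

Run:
```python
from h import *
s=read_state(); print(s["time_s"],s["q"].round(3),s["eef_pos"].round(4),s["tool_rot"].round(4))
c=camera("wrist"); pickle.dump(c,open("w1.pkl","wb")); cv2.imwrite("pics/w1.png",c["pixels"][:,:,::-1])
```

```text
1.8167 [ 2.940e-01  2.810e-01  3.400e-02  1.000e-03 -1.325e+00 -3.040e-01] [ 0.6453 -0.0054  0.2904] [-9.000e-04 -7.039e-01  7.103e-01 -3.000e-04]
```

View pics/w1.png

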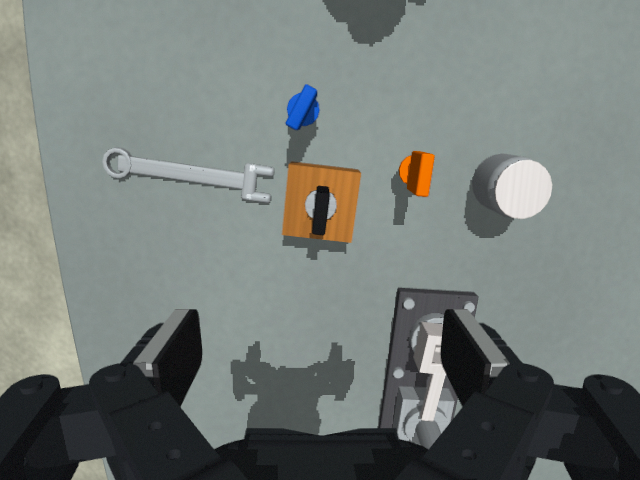

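Wrist view: the wood block is at (322,203) with the black paddle at (320,210). The blue and orange decoys stand loose on either side, and the tin is at right. The fixture is partly hidden by a finger, with its hub at about (432,345).

Run:
```python
from h import *
def rect(c,k,z):
    P=plane(c,k.reshape(-1,2),z)[:,:2].astype(np.float32)*1000
    return [np.round(v,1) for v in cv2.minAreaRect(P)]
def hsv(c): return cv2.cvtColor(c["pixels"],cv2.COLOR_RGB2HSV)
w=pickle.load(open("w1.pkl","rb")); t=pickle.load(open("c0.pkl","rb"))["top"]
for n,c,sl in (("w",w,(slice(120,300),slice(250,380))),("t",t,(slice(215,255),slice(295,332)))):
    H=hsv(c); m=np.zeros((480,640),bool); dk=m.copy()
    m[sl]=((H[...,0]<20)&(H[...,1]>110))[sl]; dk[sl]=(H[...,2]<45)[sl]
    m=cv2.morphologyEx(m.astype(np.uint8),cv2.MORPH_CLOSE,np.ones((3,3)))
    b=max(blobs(c,m),key=lambda b:b[0]); print(n,"stand",rect(c,b[2],.035))
    for b in blobs(c,dk,15): print(n,"dark",b[0],b[1],rect(c,b[2],.082))
# fixture, top camera
H=hsv(t); g=cv2.cvtColor(t["pixels"],cv2.COLOR_RGB2GRAY)
print(g[265:295,204:284:4])
```

```text
w stand [array([645.5,  -3. ]), array([72.6, 69.7]), np.float64(82.8)]
w dark 551.5 ((320.53753662109375, 210.18087768554688), (12.910958290100098, 48.37227249145508), 6.709836959838867) [array([645.3,  -4.7]), array([42.5, 11.2]), np.float64(82.7)]
t stand [array([644.3,  -2. ]), array([68.9, 70.6]), np.float64(82.8)]
t dark 48.5 ((314.0, 232.5), (5.0, 12.0), 90.0) [array([643.4,  -2.8]), array([33.2, 14. ]), np.float64(89.1)]
[[106 108  53  79  73  62  60  64  62  63 119  61  63  61  60  62  65  68
   75  97]
 [106 107  49 111 107 103  87  74  64  62 129  61  64  63  62  60  60  60
   79  89]
 [107 108  45 127 130 122 118 109  89  63 132  63  65  60  62  60  61  53
  115  88]
 [107 104  44 131 114 122 127 128 106  60 109  63  64  63  65  65  62  51
  129  86]
 [104 105  37 130 109 128 128 126 100  67  71  55  70  65  73  62  63  52
  125  86]
 [ 84  89  37 129 119 125 126 121  98  64  59  48  99 112 114  96  63  59
  102  89]
 [ 60  61  37 123 120 118 127 122  96  63  58  36 111 156 153 139  73  61
   69  89]
 [ 65  60  35 121 126  87 128 115  95  63  63  37 121 164 167 160 108  59
[... 1182 characters left out ...]
  84  65
   64 106]
 [105  58  59 104 109 113 119 128  71  61  65  62  57 124 137 150  70  64
   61 101]
 [108  63  59  61  71  79  94 104  66  56  77  64  64  91 129 111  71  63
   63 106]
 [107  65  65  60  65  61  63  58  66  58  97  60  63  55 102  71  63  63
   60 101]
 [108  59  63  63  67  62  64  64  64  71 111  66  64  63  63  64  65  70
   66 106]
 [106  70  60  66  58  62  61  60  65  77 108  63  65  67  62  63  67 101
   71 106]
 [108  93  71  70  61  61  62  64  65  64  85  63  64  67  66  64  65 125
   77 104]
 [111 108  92  89  83  85  72  66  58  60  62  66  63  65  64  66  61 121
   73 105]
 [107 106 107 107 105 103  91  88  79  86  74  61  60  64  66  67  65 103
   65 104]]
```

Call:
arm_command(
  rows=[
    {"dr":[0,0,6.8],"linear":[-2.4,0.3,40],"jaw":50},
    {"dr":[0,0,6.8],"linear":[-2.4,0.3,80],"jaw":50},
    {"dr":[0,0,6.8],"linear":[-2.4,0.3,120],"jaw":50},
    {"dr":[0,0,6.8],"linear":[-2.4,0.3,160],"jaw":50},
    {"dr":[0,0,6.8],"linear":[-2.4,0.3,190],"jaw":50},
    {"dr":[0,0,6.8],"linear":[-2.4,0.3,210],"jaw":50},
    {"dr":[0,0,6.8],"linear":[-2.4,0.3,225],"jaw":50},
    {"dr":[0,0,6.8],"linear":[-2.4,0.3,235],"jaw":50},
    {"dr":[0,0,6.8],"linear":[-2.4,0.3,244],"jaw":50},
    {"dr":[0,0,6.8],"linear":[-2.4,0.3,244],"jaw":50},
    {"dr":[0,0,6.8],"linear":[-2.4,0.3,244],"jaw":0},
    {"dr":[0,0,6.8],"linear":[-2.4,0.3,244],"jaw":0},
    {"dr":[0,0,6.8],"linear":[-2.4,0.3,244],"jaw":0},
    {"dr":[0,0,6.8],"linear":[-2.4,0.3,244],"jaw":0},
    {"dr":[0,0,6.8],"linear":[-2.4,0.3,244],"jaw":0},
    {"dr":[0,0,6.8],"linear":[-2.4,0.3,244],"jaw":0},
    {"dr":[0,0,6.8],"linear":[-2.4,0.3,244],"jaw":0},
  ],
  squeeze=60,
)

```text
time_s: 3.28
eef_pos: [0.6446, 0.0027, 0.0488]
tool_rot: [0.002, -0.662, 0.749, -0.001]
ft_force: [4.9, -1.3, 1.6]
gripper_width: 0.0113
grasp_force: 60.4
```

Call:
arm_command(
  rows=[
    {"dr":[0,0,0],"linear":[0,0,-40],"jaw":0},
    {"dr":[0,0,0],"linear":[0,0,-80],"jaw":0},
    {"dr":[0,0,0],"linear":[-10,8,-120],"jaw":0},
    {"dr":[0,0,0],"linear":[-40,30,-140],"jaw":0},
    {"dr":[0,0,0],"linear":[-70,55,-160],"jaw":0},
    {"dr":[0,0,0],"linear":[-100,80,-180],"jaw":0},
    {"dr":[0,0,0],"linear":[-130,105,-200],"jaw":0},
    {"dr":[0,0,0],"linear":[-160,130,-220],"jaw":0},
    {"dr":[0,0,0],"linear":[-180,148,-220],"jaw":0},
    {"dr":[0,0,0],"linear":[-180,148,-220],"jaw":0},
    {"dr":[0,0,0],"linear":[-180,148,-220],"jaw":0},
    {"dr":[0,0,0],"linear":[-180,148,-220],"jaw":0},
  ],
)

```text
time_s: 4.28
eef_pos: [0.5168, 0.199, 0.2669]
tool_rot: [-0.001, -0.663, 0.749, 0.0]
ft_force: [-0.9, -0.7, -0.6]
gripper_width: 0.0111
grasp_force: 62.1
```

Run:
```python
from h import *
s=read_state(); print(s["time_s"],s["q"].round(3),s["eef_pos"].round(4),s["tool_rot"].round(4),s["grasp_force"])
c=camera("wrist"); pickle.dump((c,s),open("w2.pkl","wb")); cv2.imwrite("pics/w2.png",c["pixels"][:,:,::-1])
```

```text
4.2833 [ 7.210e-01  1.380e-01 -2.010e-01 -1.000e-03 -1.233e+00 -8.430e-01] [0.5168 0.199  0.2669] [-7.000e-04 -6.625e-01  7.490e-01  3.000e-04] 62.134058475494385
```

View pics/w2.png

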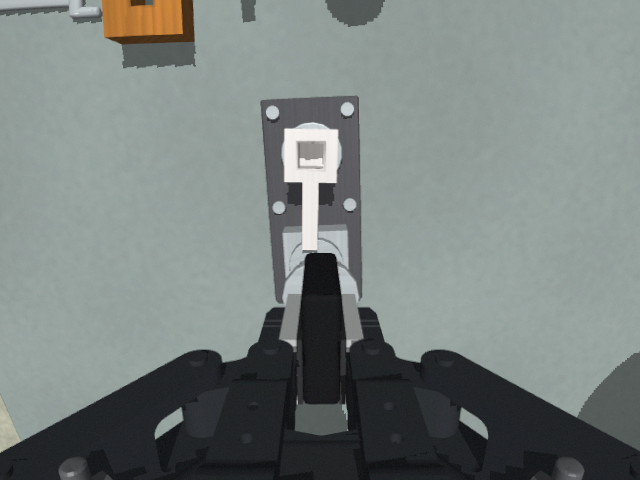

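Wrist view with the key held: the white hub is at (311,155) with its square hole at (311,153), and the arm runs down to (310,250). The paddle is edge-on in the fingers, its lower front edge at about row 253.

Run:
```python
from h import *
c,s=pickle.load(open("w2.pkl","rb")); t=pickle.load(open("c0.pkl","rb"))["top"]
p=s["eef_pos"]; 
from scipy.spatial.transform import Rotation as R
q=s["tool_rot"]; Rt=R.from_quat([q[1],q[2],q[3],q[0]]).as_matrix()
e=plane(c,[[322,253]],p[2]-.0088); print("paddle edge in tool mm",((e-p)@Rt*1000).round(1))
def rect(c,k,z):
    P=plane(c,k.reshape(-1,2),z)[:,:2].astype(np.float32)*1000
    return [np.round(v,1) for v in cv2.minAreaRect(P)]
g=c["pixels"].min(2); m=np.zeros((480,640),np.uint8); m[120:252,270:350]=g[120:252,270:350]>200
b=max(blobs(c,m),key=lambda b:b[0])
mh=m.copy(); mh=cv2.morphologyEx(mh,cv2.MORPH_CLOSE,np.ones((31,31))) ; mh=cv2.morphologyEx(mh,cv2.MORPH_OPEN,np.ones((25,25)))
h=max(blobs(c,mh),key=lambda b:b[0]); print("hub",rect(c,h[2],.061), h[1])
a=m.copy(); a[:188]=0; a=max(blobs(c,a),key=lambda b:b[0]); print("arm",rect(c,a[2],.061))
# hole
hole=np.zeros_like(m); x,y,w,hh=cv2.boundingRect(h[2]); sub=(m[y+4:y+hh-4,x+4:x+w-4]==0)
hole[y+4:y+hh-4,x+4:x+w-4]=sub
for b in blobs(c,hole): print("hole",b[1],rect(c,b[2],.061))
print("rows",[(r,np.flatnonzero(g[r,270:350]>200)[[0,-1]]+270) for r in range(126,190,8)], [(r,np.flatnonzero(g[r,290:330]>200)[[0,-1]]+290) for r in range(195,250,8)])
# top camera: plate
g=cv2.cvtColor(t["pixels"],cv2.COLOR_RGB2GRAY); m=np.zeros_like(g); m[262:297,248:276]=(g[262:297,248:276]>138)
b=max(blobs(t,m),key=lambda b:b[0]); print("top hub",rect(t,b[2],.061),b[1])
# shaft in wrist?: plate outline
H=c["pixels"]; g=H.max(2); m=np.zeros_like(g); m[90:305,250:370]=(g[90:305,250:370]<110)
m=cv2.morphologyEx(m,cv2.MORPH_CLOSE,np.ones((5,5)))
b=max(blobs(c,m),key=lambda b:b[0]); x=b[2].reshape(-1,2); x=x[x[:,1]<300]; print("plate",rect(c,x,.015))
```

```text
paddle edge in tool mm [[22.7  0.8  8.8]]
hub [array([519.3, 151.4]), array([45.9, 44.2]), np.float64(83.0)] ((310.5, 154.0), (56.0, 53.0), 90.0)
arm [array([526.9, 205.8]), array([53.9, 13.2]), np.float64(82.3)]
hole ((310.5, 154.5), (27.0, 29.0), 90.0) [array([519.2, 151.6]), array([22.1, 23.9]), np.float64(83.0)]
rows [(126, array([299, 324])), (134, array([285, 337])), (142, array([284, 338])), (150, array([284, 337])), (158, array([284, 337])), (166, array([285, 337])), (174, array([285, 335])), (182, array([302, 335]))] [(195, array([303, 317])), (203, array([303, 317])), (211, array([303, 317])), (219, array([303, 316])), (227, array([302, 316])), (235, array([302, 316])), (243, array([302, 316]))]
top hub [array([519. , 155.8]), array([52.6, 44.2]), np.float64(89.0)] ((257.5, 279.0), (16.0, 19.0), 90.0)
plate [array([523.6, 202.6]), array([200.1,  89.6]), np.float64(85.4)]
```

Call:
arm_command(
  rows=[
    {"dr":[0,0,0],"linear":[25,-5,0],"jaw":0},
    {"dr":[0,0,0],"linear":[42.3,-8,30],"jaw":0},
    {"dr":[0,0,0],"linear":[42.3,-8,65],"jaw":0},
    {"dr":[0,0,0],"linear":[42.3,-8,100],"jaw":0},
    {"dr":[0,0,0],"linear":[42.3,-8,125],"jaw":0},
    {"dr":[0,0,0],"linear":[42.3,-8,140],"jaw":0},
    {"dr":[0,0,0],"linear":[42.3,-8,140],"jaw":0},
    {"dr":[0,0,0],"linear":[42.3,-8,140],"jaw":0},
    {"dr":[0,0,0],"linear":[42.3,-8,140],"jaw":0},
    {"dr":[0,0,0],"linear":[42.3,-8,140],"jaw":0},
  ],
)

```text
time_s: 5.17
eef_pos: [0.5214, 0.1564, 0.1287]
tool_rot: [0.001, -0.662, 0.749, -0.0]
ft_force: [-0.5, 1.2, -1.2]
gripper_width: 0.0111
grasp_force: 62.0
```

Run:
```python
from h import *
s=read_state(); print(s["time_s"],s["q"].round(3),s["eef_pos"].round(4),s["tool_rot"].round(4),s["grasp_force"])
c=camera("wrist");c2=camera("scene"); pickle.dump((c,s,c2),open("w3.pkl","wb")); 
a=cv2.resize(c["pixels"][120:420,200:440],(480,600)); b=cv2.resize(c2["pixels"][180:320,370:500],None,fx=2.3,fy=2.3,interpolation=cv2.INTER_CUBIC)
o=np.zeros((600,800,3),np.uint8); o[:,:480]=a; o[:b.shape[0],490:490+b.shape[1]]=b
cv2.imwrite("pics/w3.png",o[:,:,::-1])
```

```text
5.1667 [ 0.652  0.236 -0.418  0.    -0.915 -0.776] [0.5214 0.1564 0.1287] [ 1.000e-03 -6.621e-01  7.495e-01 -2.000e-04] 61.99325680732727
```

View pics/w3.png

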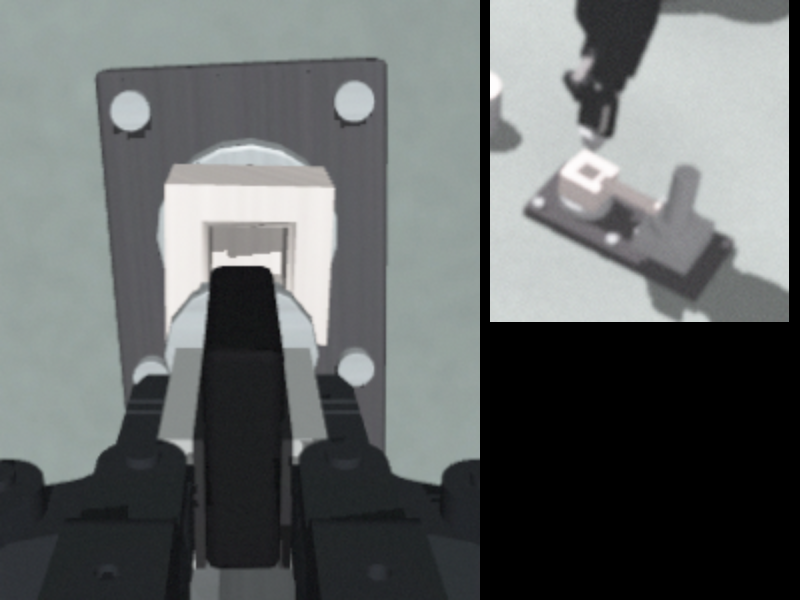

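The key hangs just above the socket. The hub hole's centre is at crop x≈248 and the key's at 241, so it needs about 2 mm in −x, as the pose also says. Descending.

Call:
arm_command(
  rows=[
    {"dr":[0,0,0],"linear":[0.5,2,0],"jaw":0},
    {"dr":[0,0,0],"linear":[0.5,2,10],"jaw":0},
    {"dr":[0,0,0],"linear":[0.5,2,20],"jaw":0},
    {"dr":[0,0,0],"linear":[0.5,2,26],"jaw":0},
    {"dr":[0,0,0],"linear":[0.5,2,32],"jaw":0},
    {"dr":[0,0,0],"linear":[0.5,2,37],"jaw":0},
    {"dr":[0,0,0],"linear":[0.5,2,42],"jaw":0},
    {"dr":[0,0,0],"linear":[0.5,2,46],"jaw":0},
    {"dr":[0,0,0],"linear":[0.5,2,50],"jaw":0},
    {"dr":[0,0,0],"linear":[0.5,2,52],"jaw":0},
    {"dr":[0,0,0],"linear":[0.5,2,53.5],"jaw":0},
    {"dr":[0,0,0],"linear":[0.5,2,53.5],"jaw":0},
    {"dr":[0,0,0],"linear":[0.5,2,53.5],"jaw":0},
  ],
)

```text
time_s: 6.35
eef_pos: [0.5185, 0.156, 0.0746]
tool_rot: [0.0, -0.662, 0.749, -0.0]
ft_force: [-1.7, -0.1, 5.5]
gripper_width: 0.0107
grasp_force: 62.9
```

Call:
arm_command(
  rows=[
    {"dr":[0,0,6],"linear":[0,-0.4,0.3],"jaw":0},
    {"dr":[0,0,12],"linear":[0.1,-0.9,0.3],"jaw":0},
    {"dr":[0,0,18],"linear":[0.2,-1.3,0.3],"jaw":0},
    {"dr":[0,0,24],"linear":[0.4,-1.7,0.3],"jaw":0},
    {"dr":[0,0,30],"linear":[0.6,-2.1,0.3],"jaw":0},
    {"dr":[0,0,36],"linear":[0.8,-2.5,0.3],"jaw":0},
    {"dr":[0,0,42],"linear":[1.1,-2.8,0.3],"jaw":0},
    {"dr":[0,0,48],"linear":[1.4,-3.1,0.3],"jaw":0},
    {"dr":[0,0,54],"linear":[1.7,-3.4,0.3],"jaw":0},
    {"dr":[0,0,60],"linear":[2.1,-3.6,0.3],"jaw":0},
    {"dr":[0,0,66],"linear":[2.5,-3.8,0.3],"jaw":0},
    {"dr":[0,0,72],"linear":[2.9,-4.0,0.3],"jaw":0},
    {"dr":[0,0,77],"linear":[3.2,-4.1,0.3],"jaw":0},
    {"dr":[0,0,80],"linear":[3.5,-4.1,0.3],"jaw":0},
    {"dr":[0,0,80],"linear":[3.5,-4.1,0.3],"jaw":0},
    {"dr":[0,0,80],"linear":[3.5,-4.1,0.3],"jaw":0},
    {"dr":[0,0,80],"linear":[3.5,-4.1,0.3],"jaw":0},
    {"dr":[0,0,80],"linear":[3.5,-4.1,0.3],"jaw":0},
  ],
)

```text
time_s: 7.85
eef_pos: [0.5236, 0.1529, 0.0746]
tool_rot: [0.002, -0.027, 1.0, 0.001]
ft_force: [5.2, -0.3, 5.8]
gripper_width: 0.0111
grasp_force: 63.0
```

Run:
```python
from h import *
s=read_state(); print(s["time_s"],s["q"].round(3),s["eef_pos"].round(4),s["tool_rot"].round(4),s["grasp_force"],s["torque"].round(2))
c=camera("wrist");c2=camera("scene"); pickle.dump((c,s,c2),open("w4.pkl","wb")); 
a=cv2.resize(c["pixels"],(480,360)); b=cv2.resize(c2["pixels"][180:320,370:500],None,fx=2.3,fy=2.3,interpolation=cv2.INTER_CUBIC)
o=np.zeros((360,800,3),np.uint8); o[:,:480]=a; o[:b.shape[0],490:490+b.shape[1]]=b
cv2.imwrite("pics/w4.png",o[:,:,::-1])
```

```text
7.85 [ 6.440e-01  3.020e-01 -4.760e-01  1.000e-03 -7.890e-01 -2.162e+00] [0.5236 0.1529 0.0746] [ 1.600e-03 -2.680e-02  9.996e-01  7.000e-04] 63.01724910736084 [ 0.25 -1.81 -0.01]
```

View pics/w4.png

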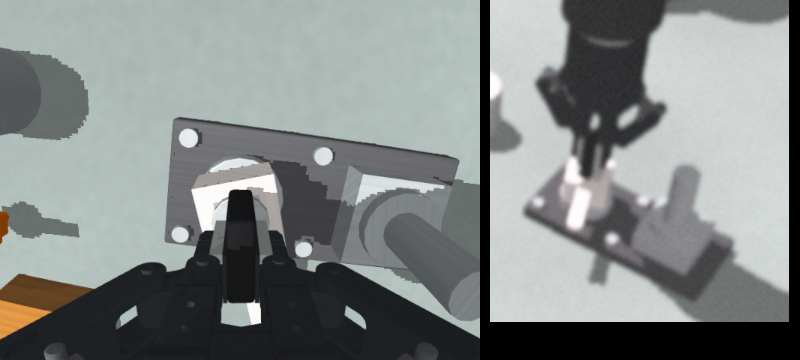

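The clamp has swung clear: the hub is rotated with the key and the arm is off the shaft, at roughly 73° (1.27 rad) given the play. I'll release the key, rise and go above the shaft.

Call:
arm_command(
  rows=[
    {"dr":[0,0,0],"linear":[0,0,0],"jaw":45},
    {"dr":[0,0,0],"linear":[0,0,0],"jaw":45},
    {"dr":[0,0,0],"linear":[0,0,0],"jaw":45},
    {"dr":[0,0,0],"linear":[0,0,-15],"jaw":45},
    {"dr":[0,0,0],"linear":[0,0,-50],"jaw":45},
    {"dr":[0,0,0],"linear":[0,0,-90],"jaw":45},
    {"dr":[0,0,-7],"linear":[0,0,-130],"jaw":80},
    {"dr":[0,0,-14],"linear":[0,0,-170],"jaw":80},
    {"dr":[0,0,-21],"linear":[-2,20,-195],"jaw":80},
    {"dr":[0,0,-28],"linear":[-4,40,-195],"jaw":80},
    {"dr":[0,0,-35],"linear":[-6,60,-195],"jaw":80},
    {"dr":[0,0,-42],"linear":[-8,80,-195],"jaw":80},
    {"dr":[0,0,-49],"linear":[-9.4,99,-195],"jaw":80},
    {"dr":[0,0,-56],"linear":[-9.4,99,-195],"jaw":80},
    {"dr":[0,0,-63],"linear":[-9.4,99,-195],"jaw":80},
    {"dr":[0,0,-70],"linear":[-9.4,99,-195],"jaw":80},
    {"dr":[0,0,-77],"linear":[-9.4,99,-195],"jaw":80},
    {"dr":[0,0,-80],"linear":[-9.4,99,-195],"jaw":80},
    {"dr":[0,0,-80],"linear":[-9.4,99,-195],"jaw":80},
    {"dr":[0,0,-80],"linear":[-9.4,99,-195],"jaw":80},
  ],
)

```text
time_s: 9.62
eef_pos: [0.5258, 0.2511, 0.2679]
tool_rot: [-0.001, -0.662, 0.75, 0.0]
ft_force: [0.9, -0.7, 1.1]
gripper_width: 0.0801
grasp_force: 0.0
```

Run:
```python
from h import *
s=read_state(); print(s["time_s"],s["q"].round(3),s["eef_pos"].round(4),s["tool_rot"].round(4),s["grasp_force"],s["torque"].round(2))
c=camera("wrist");c2=camera("top"); pickle.dump((c,s,c2),open("w5.pkl","wb")); 
cv2.imwrite("pics/w5.png",c["pixels"][:,:,::-1])
```

```text
9.6167 [ 0.781  0.187 -0.14  -0.    -1.246 -0.906] [0.5258 0.2511 0.2679] [-8.000e-04 -6.615e-01  7.499e-01  1.000e-04] 0.0 [-0.01  0.03 -0.03]
```

View pics/w5.png

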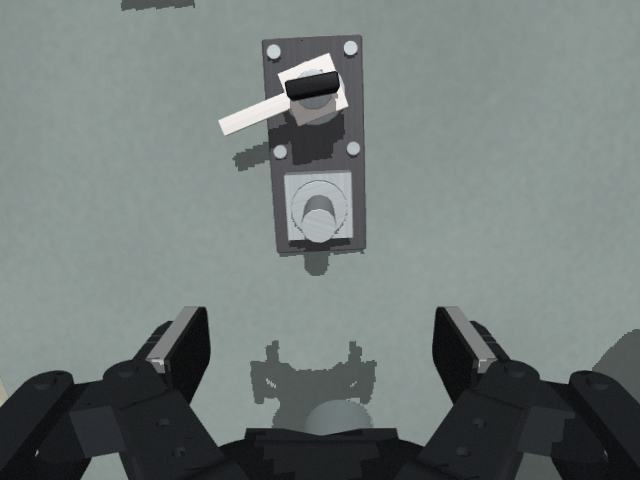

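Wrist view: the clamp arm is swung about 70° to the left, and the key stands seated in the hub at (313,87). The shaft is free, its top disc at (319,225).

Run:
```python
from h import *
c,s,c2=pickle.load(open("w5.pkl","rb"))
print("shaft top",plane(c,[[318.5,225]],.115).round(4),"flange",plane(c,[[319.5,208]],.05).round(4),"px of predicted axis top/flange",proj(c,[[.5276,.2524,.115],[.5276,.2524,.05]]).round(1))
g=cv2.cvtColor(c["pixels"],cv2.COLOR_RGB2GRAY)
C=cv2.HoughCircles(cv2.GaussianBlur(g[195:260,290:350],(3,3),1),cv2.HOUGH_GRADIENT,1,10,param1=80,param2=10,minRadius=13,maxRadius=22)
print(C)
# clamp arm angle: bright
m=np.zeros_like(g); m[80:140,215:282]=(c["pixels"].min(2)[80:140,215:282]>200)
b=max(blobs(c,m),key=lambda b:b[0]); P=plane(c,b[2].reshape(-1,2),.061)[:,:2].astype(np.float32)*1000; print("arm",cv2.minAreaRect(P))
# insp camera in top view
t=pickle.load(open("c0.pkl","rb"))["top"]; p=t["pixels"].astype(int)
m=np.zeros_like(g); m[235:275,390:430]=(p.min(2)[235:275,390:430]>125)
m=cv2.morphologyEx(m,cv2.MORPH_CLOSE,np.ones((3,3)))
for b in blobs(t,m): e=cv2.fitEllipse(b[2]); print("ring",b[0],e,plane(t,[e[0]],.12))
g=p.max(2); m=np.zeros_like(m); m[228:282,375:425]=(g[228:282,375:425]<80)
print([(r,np.flatnonzero(m[r])[[0,-1]]) for r in range(236,280,4) if m[r].any()])
```

```text
shaft top [[0.5272 0.2515 0.115 ]] flange [[0.5266 0.2515 0.05  ]] px of predicted axis top/flange [[318.1 226.3]
 [318.6 209.1]]
[[[29.5 30.5 16.9]
  [28.5 15.5 15.5]]]
arm ((571.1314086914062, 165.33067321777344), (55.932518005371094, 12.793598175048828), 14.212259292602539)
ring 54.5 ((408.9642639160156, 253.21163940429688), (17.774456024169922, 19.170894622802734), 84.56303405761719) [[ 0.57760802 -0.2554955   0.12      ]]
[(236, array([381, 414])), (240, array([375, 418])), (244, array([375, 420])), (248, array([375, 411])), (252, array([375, 414])), (256, array([375, 415])), (260, array([375, 409])), (264, array([382, 415])), (268, array([381, 414])), (272, array([392, 413])), (276, array([407, 412]))]
```

Call:
arm_command(
  rows=[
    {"dr":[0,0,0],"linear":[-1,-1.4,40],"jaw":75},
    {"dr":[0,0,0],"linear":[-1,-1.4,80],"jaw":75},
    {"dr":[0,0,0],"linear":[-1,-1.4,110],"jaw":75},
    {"dr":[0,0,0],"linear":[-1,-1.4,135],"jaw":75},
    {"dr":[0,0,0],"linear":[-1,-1.4,160],"jaw":75},
    {"dr":[0,0,0],"linear":[-1,-1.4,180],"jaw":75},
    {"dr":[0,0,0],"linear":[-1,-1.4,195],"jaw":75},
    {"dr":[0,0,0],"linear":[-1,-1.4,206],"jaw":75},
    {"dr":[0,0,0],"linear":[-1,-1.4,206],"jaw":75},
    {"dr":[0,0,0],"linear":[-1,-1.4,206],"jaw":75},
    {"dr":[0,0,0],"linear":[-1,-1.4,206],"jaw":10},
    {"dr":[0,0,0],"linear":[-1,-1.4,206],"jaw":10},
    {"dr":[0,0,0],"linear":[-1,-1.4,206],"jaw":10},
    {"dr":[0,0,0],"linear":[-1,-1.4,206],"jaw":10},
    {"dr":[0,0,0],"linear":[-1,-1.4,206],"jaw":10},
    {"dr":[0,0,0],"linear":[-1,-1.4,206],"jaw":10},
    {"dr":[0,0,0],"linear":[-1,-1.4,206],"jaw":10},
    {"dr":[0,0,0],"linear":[-1,-1.4,206],"jaw":10},
  ],
  squeeze=110,
)

```text
time_s: 11.22
eef_pos: [0.5281, 0.2525, 0.0636]
tool_rot: [0.001, -0.662, 0.749, -0.0]
ft_force: [-2.0, -0.7, 5.7]
gripper_width: 0.0242
grasp_force: 107.4
```

Call:
arm_command(
  rows=[
    {"dr":[0,0,0],"linear":[0,0,-15],"jaw":10},
    {"dr":[0,0,0],"linear":[0,0,-40],"jaw":10},
    {"dr":[0,0,0],"linear":[0,0,-75],"jaw":10},
    {"dr":[0,0,0],"linear":[0,0,-110],"jaw":10},
    {"dr":[0,0,0],"linear":[0,0,-145],"jaw":10},
    {"dr":[0,0,0],"linear":[0,0,-180],"jaw":10},
    {"dr":[0,0,1],"linear":[25,-6,-205],"jaw":10},
    {"dr":[0,0,2],"linear":[58,-15,-215],"jaw":10},
    {"dr":[0,0,3],"linear":[92,-24,-225],"jaw":10},
    {"dr":[0,0,4],"linear":[126,-33,-235],"jaw":10},
    {"dr":[0,0,5],"linear":[160,-42,-245],"jaw":10},
    {"dr":[0,0,6],"linear":[194,-51,-255],"jaw":10},
    {"dr":[0,0,7],"linear":[228,-60,-260],"jaw":10},
    {"dr":[0,0,8],"linear":[262,-69,-260],"jaw":10},
    {"dr":[0,0,8],"linear":[296,-78,-260],"jaw":10},
    {"dr":[0,0,8],"linear":[330,-87,-260],"jaw":10},
    {"dr":[0,0,8],"linear":[360,-95,-260],"jaw":10},
    {"dr":[0,0,8],"linear":[383,-101,-260],"jaw":10},
    {"dr":[0,0,8],"linear":[383,-101,-260],"jaw":10},
    {"dr":[0,0,8],"linear":[383,-101,-260],"jaw":10},
  ],
)

```text
time_s: 12.88
eef_pos: [0.5802, -0.1415, 0.3213]
tool_rot: [-0.001, -0.607, 0.795, 0.001]
ft_force: [-0.2, 0.1, -5.1]
gripper_width: 0.0239
grasp_force: 109.4
```

Run:
```python
from h import *
s=read_state(); print(s["time_s"],s["q"].round(3),s["eef_pos"].round(4),s["tool_rot"].round(4),s["grasp_force"],s["ft_force"].round(2))
c=camera("wrist"); pickle.dump((c,s),open("w6.pkl","wb")); 
cv2.imwrite("pics/w6.png",c["pixels"][:,:,::-1])
```

```text
12.8833 [ 8.700e-02  1.890e-01 -1.800e-02 -1.000e-03 -1.367e+00 -3.530e-01] [ 0.5802 -0.1415  0.3213] [-7.000e-04 -6.072e-01  7.945e-01  9.000e-04] 109.36165452003479 [-0.21  0.07 -5.1 ]
```

View pics/w6.png

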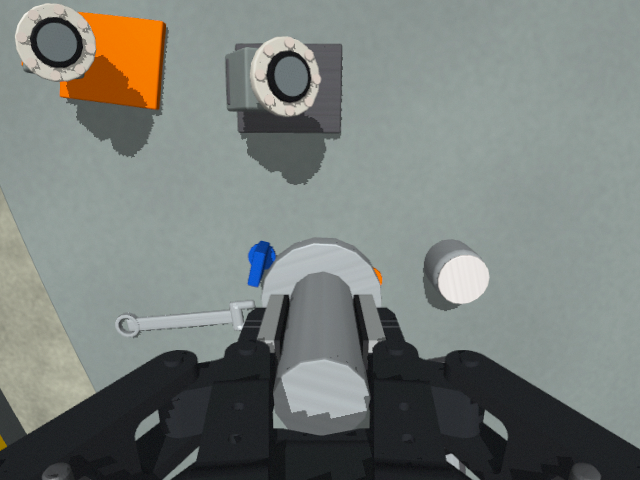

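The grey camera's ring is centred at about (286,76) and its lens at (291,76). The plate's near edge runs from (340,43) to (341,133). The shaft is held upright in the fingers.

Run:
```python
from h import *
from scipy.spatial.transform import Rotation as R
c,s=pickle.load(open("w6.pkl","rb")); p=c["pixels"].astype(int)
m=np.zeros((480,640),np.uint8); m[30:125,240:335]=(p.min(2)>175)[30:125,240:335]
b=max(blobs(c,m),key=lambda b:b[0]); e=cv2.fitEllipse(b[2]); print("ring outer",e,plane(c,[e[0]],.12))
m=np.zeros((480,640),np.uint8); m[45:107,262:316]=(p.max(2)<60)[45:107,262:316]
b=max(blobs(c,m),key=lambda b:b[0]); e2=cv2.fitEllipse(b[2]); print("black",e2,plane(c,[e2[0]],.12))
E=plane(c,[[340.5,43.5],[341,132.5]],.012); print("edge",E,np.linalg.norm(E[1]-E[0])); d=E[0]-E[1]; 
for row in (50,60,110,120): print(row,np.flatnonzero((p[row,320:360].max(1)<105))+320 if 0 else p[row,336:346].max(1))
y=np.degrees(np.arctan2(d[1],d[0])); print("edge dir",y,"stand x yaw",y+90)
for yaw in [np.radians(y+90)]:
    a=np.array([np.cos(yaw),np.sin(yaw),0]); print("lens from plate",(E.mean(0)+a*.045)[:2])
```

```text
ring outer ((286.44232177734375, 75.6316909790039), (61.310001373291016, 72.39945220947266), 155.0453643798828) [[ 0.57730761 -0.25319017  0.12      ]]
black ((288.3511657714844, 76.20972442626953), (42.24692153930664, 50.81755447387695), 169.93894958496094) [[ 0.57598142 -0.25236947  0.12      ]]
edge [[ 0.52034875 -0.28303032  0.012     ]
 [ 0.5423413  -0.19654334  0.012     ]] 0.0892393913759466
50 [ 95  97  96  95  96  76 122 149 150 148]
60 [ 96  96  95  95  91  69 126 153 151 151]
110 [ 92  94  92  88  69  85 143 154 153 154]
120 [ 95  94  94  85  71 139 153 152 153 152]
edge dir -104.26720857354442 stand x yaw -14.267208573544423
lens from plate [ 0.57495709 -0.25087683]
```

Call:
arm_command(
  rows=[
    {"dr":[3.5,0,0],"linear":[10,9,3],"jaw":10},
    {"dr":[7,0,0],"linear":[21,18,7],"jaw":10},
    {"dr":[10.5,0,0],"linear":[32,27,10],"jaw":10},
    {"dr":[14,0,0],"linear":[43,36,14],"jaw":10},
    {"dr":[17.5,0,0],"linear":[54,46,17],"jaw":10},
    {"dr":[21,0,0],"linear":[65,55,20],"jaw":10},
    {"dr":[24.5,0,0],"linear":[76,64,24],"jaw":10},
    {"dr":[28,0,0],"linear":[87,73,27],"jaw":10},
    {"dr":[31.5,0,0],"linear":[98,82,30],"jaw":10},
    {"dr":[35,0,0],"linear":[109,92,34],"jaw":10},
    {"dr":[35,0,0],"linear":[109,92,34],"jaw":10},
    {"dr":[35,0,0],"linear":[109,92,34],"jaw":10},
  ],
)

```text
time_s: 13.93
eef_pos: [0.4606, -0.2214, 0.2865]
tool_rot: [0.182, -0.58, 0.757, -0.238]
ft_force: [0.2, -0.0, -3.3]
gripper_width: 0.0235
grasp_force: 109.8
```

```bash
cat > chk.py <<'E'
from h import *
from scipy.spatial.transform import Rotation as R
s=read_state(); q=s["tool_rot"]; M=R.from_quat([q[1],q[2],q[3],q[0]]).as_matrix()
print(s["time_s"],s["q"].round(3),s["eef_pos"].round(4),s["ft_force"].round(1),"z",M[:,2].round(3))
psi=np.radians(-14.5); L=np.array([.576,-.252,.12]); n=np.array([-np.sin(.6109)*np.cos(psi),-np.sin(.6109)*np.sin(psi),np.cos(.6109)])
print("angle",np.degrees(np.arccos(-M[:,2]@n)))
o=s["eef_pos"]+M[:,2]*.0436; r=o-L; print("along",r@n,"off",np.linalg.norm(r-n*(r@n)))
print("to go in tool mm",(M.T@(L+n*.1-o)*1000).round(1))
E
python3 chk.py
```

```text
13.9333 [ 0.045 -0.317 -0.862  0.392 -0.471 -0.608] [ 0.4606 -0.2214  0.2865] [ 0.2 -0.  -3.3] z [ 0.552 -0.149 -0.821]
angle 0.36313615564724566
along 0.16123419616956286 off 0.0024536442514604233
to go in tool mm [ 0.1 -2.6 61.2]
```

Call:
arm_command(
  rows=[
    {"dr":[0,0,0],"linear":[0,-1,10],"jaw":10},
    {"dr":[0,0,0],"linear":[0,-2,22],"jaw":10},
    {"dr":[0,0,0],"linear":[0,-2,34],"jaw":10},
    {"dr":[0,0,0],"linear":[0,-2,46],"jaw":10},
    {"dr":[0,0,0],"linear":[0,-2,56],"jaw":10},
    {"dr":[0,0,0],"linear":[0,-2,61],"jaw":10},
    {"dr":[0,0,0],"linear":[0,-2,61],"jaw":10},
    {"dr":[0,0,0],"linear":[0,-2,61],"jaw":10},
    {"dr":[0,0,0],"linear":[0,-2,61],"jaw":10},
    {"dr":[0,0,0],"linear":[0,-2,61],"jaw":10},
  ],
)

```text
time_s: 14.77
eef_pos: [0.4995, -0.231, 0.2406]
tool_rot: [0.183, -0.58, 0.757, -0.239]
ft_force: [-0.5, 0.8, -3.8]
gripper_width: 0.0233
grasp_force: 110.0
```

```bash
python3 chk.py
python3 - <<'E'
from h import *
c=camera("scene"); w=camera("wrist"); pickle.dump((c,w),open("w7.pkl","wb"))
a=cv2.resize(c["pixels"][130:310,200:360],None,fx=2.7,fy=2.7,interpolation=cv2.INTER_CUBIC)
b=cv2.resize(w["pixels"],(360,270)); k=cv2.resize(c["pixels"][230:310,380:480],(360,288),interpolation=cv2.INTER_CUBIC)
o=np.zeros((570,800,3),np.uint8); o[:a.shape[0],:a.shape[1]]=a; o[:270,440:]=b; o[275:563,440:]=k
cv2.imwrite("pics/w7.png",o[:,:,::-1])
E
```

```text
14.7667 [-0.036 -0.179 -0.931  0.538 -0.254 -0.71 ] [ 0.4995 -0.231   0.2406] [-0.5  0.8 -3.8] z [ 0.555 -0.149 -0.818]
angle 0.3096211752671328
along 0.10068711303806299 off 0.004392790815622284
to go in tool mm [1.  4.3 0.7]
```

View pics/w7.png

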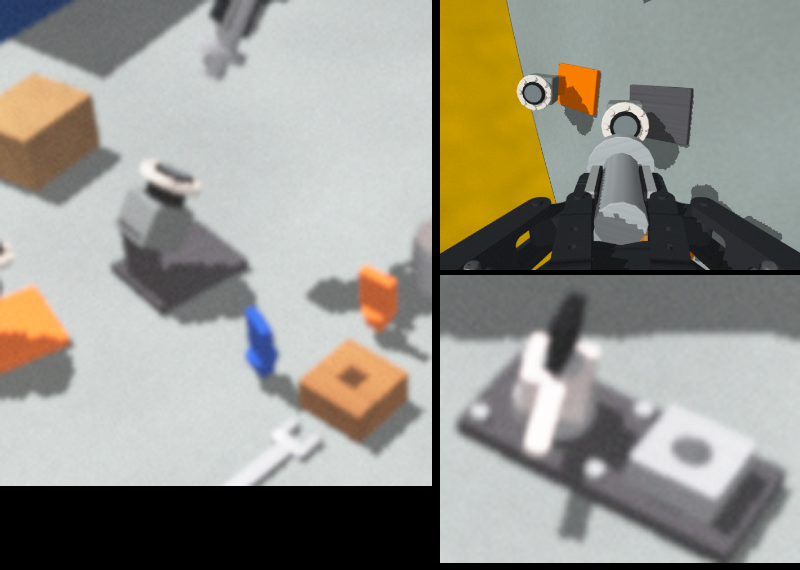

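Scene view: the shaft hangs in line with the ring, and the key stands in the turned clamp. Before the last correction I'll triangulate the ring centre and shaft end across views as a cross-check.

Run:
```python
from h import *
from scipy.spatial.transform import Rotation as R
c,w=pickle.load(open("w7.pkl","rb")); w6,_=pickle.load(open("w6.pkl","rb")); t=pickle.load(open("c0.pkl","rb"))["top"]
p=c["pixels"].astype(int); m=np.zeros((480,640),np.uint8); m[182:208,245:280]=(p.min(2)>185)[182:208,245:280]
b=max(blobs(c,m),key=lambda b:b[0]); es=cv2.fitEllipse(b[2]); print("scene ring",es, "predicted",proj(c,[[.576,-.252,.12]]))
O,D=[],[]
for cam,uv in((c,es[0]),(w6,(287,75.8)),(t,(408.9,253))):
    o,d=ray(cam,[uv]); O.append(o); D.append(d[0]/np.linalg.norm(d[0]))
A=sum(np.eye(3)-np.outer(d,d) for d in D); bb=sum((np.eye(3)-np.outer(d,d))@o for o,d in zip(O,D)); print("triangulated lens",np.linalg.solve(A,bb))
s=read_state(); q=s["tool_rot"]; M=R.from_quat([q[1],q[2],q[3],q[0]]).as_matrix()
sp=s["eef_pos"]+M[:,2]*.0436; print("spigot end px scene",proj(c,[sp])+[[-200,-130]],"crop*2.7",(proj(c,[sp])-[[200,130]])*2.7)
```

```text
scene ring ((262.414794921875, 193.34237670898438), (27.805686950683594, 38.53399658203125), 92.63349914550781) predicted [[263.57879717 193.06369498]]
triangulated lens [ 0.57768917 -0.25430269  0.11942613]
spigot end px scene [[77.24192125 27.35766523]] crop*2.7 [[208.55318736  73.86569612]]
```

Call:
arm_command(
  rows=[
    {"dr":[0,0,0],"linear":[1,1.5,0.5],"jaw":10},
    {"dr":[0,0,0],"linear":[2,3,1],"jaw":10},
    {"dr":[0,0,0],"linear":[2,3,1],"jaw":10},
    {"dr":[0,0,0],"linear":[2,3,1],"jaw":10},
    {"dr":[0,0,0],"linear":[2,3,1],"jaw":10},
    {"dr":[0,0,0],"linear":[2,3,1],"jaw":10},
    {"dr":[0,0,0],"linear":[2,3,1],"jaw":10},
    {"dr":[0,0,0],"linear":[2,3,1],"jaw":10},
    {"dr":[0,0,0],"linear":[2,3,1],"jaw":10},
    {"dr":[0,0,0],"linear":[2,3,1],"jaw":10},
  ],
)

```text
time_s: 15.7
eef_pos: [0.4969, -0.2326, 0.2371]
tool_rot: [0.183, -0.58, 0.757, -0.239]
ft_force: [-0.4, -0.3, -4.2]
gripper_width: 0.0237
grasp_force: 110.0
```

```bash
python3 chk.py; python3 -c "
from cell import *
s=read_state();print(abs(s['qvel']).max(),s['grasp_force']);print(finish_job())"
```

```text
15.7 [-0.043 -0.178 -0.939  0.543 -0.244 -0.71 ] [ 0.4969 -0.2326  0.2371] [-0.4 -0.3 -4.2] z [ 0.554 -0.149 -0.819]
angle 0.3205918388838573
along 0.09907294441818501 off 0.0013531911293856375
to go in tool mm [-1.3  0.5 -0.9]
0.001267529290331273 110.03241419792175
the job is handed in; nothing more can be done
None
```

I handed the job in at 15.7 s; no verdict came back. By my measurements the key stands seated in the clamp, open about 1.24 rad, and the shaft is held still with its spigot end 99 mm from the lens, 1–2 mm off its axis and tilted 0.3°.

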